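# Find the thread of the bench oiler's filler cap by backing it, then screw it home

### The arm

A 6-joint arm with a two-finger parallel gripper is mounted at the origin on a cart in front of the work surface, level with it; the furniture and walls round the work are solid. World frame = base frame: x ahead of the robot, y to its left, z up, the work surface at z = 0. Lengths are in m, angles in rad, forces in N, time in s.
With the tool pointing down it reaches from about 0.25 to 0.775 m from the base axis. Payload 4 kg.
Tool frame: the origin (TCP) lies at the very end of the fingers, on their centre line; the grasp point (between the pads) lies 19 mm behind it; z points along the fingers, y is the line along which they close (so a half turn about z gives the same grasp; the last joint's range is limited). The gripper opens to 85 mm and grips with 20 to 120 N. Pads are 22 mm wide; open, the fingers measure 114 mm over their backs; the gripper's body (76 mm by 85 mm) begins 54 mm behind the grasp point. The pads swing forward as they close: fully open they stand 13 mm farther back than shut.
Start: joints at [1.131, 0.087, 1.371, -0, 1.684, -0.103], TCP at [0.182, 0.519, 0.231] pointing down, gripper open.
Joint ranges: [-3.1, 3.1], [-0.76, 2.03], [0.27, 2.55], [-1.08, 4.22], [0.17, 2.65], [-2.57, 2.57]. Speed limits (rad/s): [2.79, 2.79, 3.14, 3.14, 3.14, 3.14].

### API

Orientations are given as a unit quaternion [w, x, y, z].
In Python, from cell import env gives the robot as it stands. Calls block until the motion is done:
- env.movep(position, orientation): joint-space move of the TCP to a pose.
- env.servo_line(position, orientation=None, velocity=0.15): straight line of the TCP; orientation=None keeps the orientation; velocity is the mean speed in m/s.
- env.set_joints(angles): joint-space move.
- env.move_gripper(opening): finger opening in m; the grip force is fixed at half the most; returns when the fingers have stopped.
- env.sleep(seconds).
- env.inverse_kinematics(position, orientation): joint angles nearest the present ones, or None.
- env.state(): the state.
- env.capture(name): name is "side" or "top" or "wrist"; returns a dict with "image" (400x640x3 uint8, red, green, blue), "K" (3x3 intrinsics, pixels), "extrinsics" (4x4, takes a point from camera to world coordinates). Camera axes: x right, y down, z forward; pixel columns grow to the right and rows downward; lengths in m; the calibration is good to about 2 mm. The wrist camera is an equidistant fisheye: a pixel r from the principal point sees the ray r / f radians off the axis. A picture is of the moment at which its call begins. There is no depth.
A pose or a line that the arm cannot do raises env.Unreachable and nothing moves.
- env.sign_off(): hands the job in; it is judged then, once.
Trained networks look in a picture, given as the dict that the camera call returned (one of the last four; its "shot" number tells which), for a name from the list of things; names that differ only in an ending like _2 or _b are one class to them, and where a whole thing is asked for, a point or a joint stands for the part that bears it (a point fixed in the world has none). Each returns a list of dicts, best first, with "confidence" (0 to 1); they miss things now and then, are a little off and sometimes report something else, mostly with a low value. They report only what shows in the picture. A call takes as long as a camera call. They do not tell look-alikes from the thing itself.
- env.outline_of(picture, query): "mask" (400x640 bool, what is visible of it).
- env.mark_of(picture, query): "point" ([x, y, z] in m, in world coordinates, good to about 4 mm: a listed point, or the origin of a listed thing).
The state is a dict: "clock": time; "joint_pos": joint angles; "qd": joint speeds; "joint_torque": joint torques, N m; "position": TCP position; "tool_rot": TCP orientation; "force": force on the tool from outside, world axes, zero at the start; "moment": the same for the moment, N m; "opening": finger opening in m; "grip_force": force on a finger pad.
Only numpy, scipy, OpenCV 4.12 (cv2) and the standard library are available. Lean on these libraries where they do the work, as an engineer would, in place of code of your own. Each camera call takes 0.05 s, during which the arm holds its last target. There are 200 camera calls.

### The job

The wing cap on the blue air-line oiler is only standing on top of its filler neck, off its thread. Turn it gently backwards (anticlockwise seen from above), without lifting it off, until it drops into the thread start with a click, then turn it forwards (clockwise) until it is fully home with its skirt down on the shoulder of the oiler, and let go. Finger-tight is enough: never force it against the thread, in either direction, and leave the oil bottle, the grinder and the air coupler beside it where they are.

Things in the scene. Friction and masses are not known exactly. Their poses are not given: they have to be found in the camera images.
- oiler: air-line oiler: blue round steel reservoir, 82 mm across, fixed to the bench on a dark square foot of 100 mm; it does not move. Origin at the centre of its underside on the bench, z up along the neck's axis, sight glass at -x, brass outlet at -y (to 60 mm from the axis).
- neck (a point): point on the neck's axis at the flat shoulder round the neck, 60 mm above the bench; z up. The neck is a steel tube 30 mm across that keeps the cap centred with about 1 mm of play. Its oiled three-start thread is hidden under the cap and turned by an unknown amount that no listed pose tells.
- thread_top (a point): on the axis, 15 mm above the shoulder: level of the three flat thread tops (80 degrees each) on which the cap's lugs stand at first. Between them are three gaps of 32 degrees. At the anticlockwise side of each gap a rib (8 degrees wide, 5 mm above the tops) blocks lugs both ways: on the tops, turning clockwise jams; anticlockwise leads to a gap.
- gap_floor (a point): on the axis, 5 mm above the shoulder: level of the gap floors, onto which the lugs drop 10 mm (the click; half in, a lug may hang on the edge until pressed or turned a little more); a rib then stops further anticlockwise turning. Clockwise the track falls 4 mm over 56 degrees under the thread, then level 10 degrees to a firm stop. Gap to home is at most 90 degrees.
- cap_wing (a point): centre of the red upright wing of the loose cap, on its axis; x along the wing, z up. Wing 12 mm thick (flat middle 30 mm, thicker rounded ends of 15 mm, 60 mm long in all), from 15 mm below to 15 mm above this point. Above neck this point is 58 mm at the start, 48 mm when dropped into the gaps, 44 mm fully home.
- cap: the cap, black, ribbed, 60 mm across, 29 mm high without the wing, 0.13 to 0.21 kg; origin at the centre of the skirt's lower rim, axes as cap_wing. Three lugs inside, 20 mm from the axis, bear about 1 N m of turning or 60 N in all, no more. At the start 15 to 75 degrees of anticlockwise turning are needed before it drops. Gripped firmly it does not fall by itself: follow it down or press lightly.
- oil_bottle: small white oil bottle with red spout cap, 37x53x146 mm, standing loose about 14 cm from the neck; origin at the centre of its underside, z up
- coupler: steel and brass air quick coupler, 26x88x26 mm, lying loose about 12 cm from the neck; origin at the centre of its underside, length along y
- grinder: right-angle air grinder, 175x88x48 mm, lying loose about 16 cm from the neck; origin at the centre of its underside, length along x
Not all that is in view belongs to the job. There is more than one size of the cap; the one meant has the size given above.

How it is judged:
By the outcome, as a careful person would: the job done as asked, in the order asked, and still so for the second after the job is handed in, with the robot touching nothing.
It also fails if it takes over 56 s, if anything falls off the work surface, if the arm or the gripper's body presses on something with over 40 N, if the wrist force passes 120 N, or if a joint passes its speed limit or range.

## Working session

There is one attempt and no reset: what is moved stays moved. The work goes in short steps, each a Python script; the robot and the scene stay as the last script left them, time stands still between calls to the robot, and variables do not carry over. Pictures are saved under pics/ and viewed, at most 10 in all, crops included, and the job is handed in when it is done.

```bash
mkdir -p pics; ls; python3 - <<'E'
from cell import env
import cv2, numpy as np
ims=[]
for n in ["top","side","wrist"]:
    p=env.capture(n); cv2.imwrite(f"pics/{n}0.png",p["image"][:,:,::-1]); 
    for q in ["cap_wing","cap","neck","oiler","oil_bottle","coupler","grinder"]:
        for d in env.mark_of(p,q)[:3]:
            P=np.linalg.inv(p["extrinsics"])@np.r_[d["point"],1]; uv=p["K"]@P[:3]; 
            print(n,q,round(d["confidence"],2),np.round(d["point"],3),np.round(uv[:2]/uv[2]) if n!="wrist" else "")
    ims.append(p["image"])
s=env.state();print(s["clock"],s["tool_rot"],s["force"])
E
```

```text
pics
top cap_wing 0.82 [ 0.458 -0.061  0.06 ] [392. 246.]
top cap_wing 0.6 [0.574 0.039 0.116] [352. 191.]
top cap_wing 0.55 [0.462 0.243 0.057] [262. 242.]
top cap 0.68 [0.578 0.039 0.074] [350. 193.]
top cap 0.65 [ 0.463  0.243 -0.002] [265. 243.]
top cap 0.58 [ 0.456 -0.06  -0.001] [387. 248.]
top neck 0.71 [0.577 0.04  0.059] [349. 195.]
top oiler 0.94 [ 0.579  0.036 -0.003] [349. 199.]
top oil_bottle 0.79 [0.581 0.182 0.   ] [291. 196.]
top oil_bottle 0.67 [0.572 0.04  0.078] [350. 196.]
top coupler 0.52 [0.452 0.063 0.001] [338. 249.]
top grinder 0.74 [ 0.607 -0.127 -0.002] [412. 189.]
side cap_wing 0.87 [0.576 0.04  0.12 ] [336. 215.]
side cap_wing 0.77 [0.462 0.24  0.056] [251. 202.]
side cap_wing 0.75 [ 0.455 -0.061  0.055] [310. 290.]
side cap 0.81 [0.459 0.243 0.003] [252. 218.]
side cap 0.8 [ 0.456 -0.06  -0.001] [310. 307.]
side cap 0.76 [0.576 0.038 0.073] [335. 231.]
side neck 0.95 [0.57  0.036 0.061] [333. 237.]
side oiler 0.81 [0.575 0.036 0.002] [334. 254.]
side coupler 0.65 [0.452 0.064 0.001] [281. 266.]
side grinder 0.62 [ 0.607 -0.126 -0.002] [388. 300.]
wrist coupler 0.52 [0.449 0.068 0.001] 
1.2 [-6.44057732e-06  1.67608657e-01  9.85853608e-01  2.79617999e-05] [0.56964884 0.01190572 0.45414138]
```

```bash
python3 - <<'E'
import cv2,numpy as np
t=cv2.imread("pics/top0.png")[140:290,220:460];s=cv2.imread("pics/side0.png")[170:330,210:450]
cv2.imwrite("pics/c0.png",np.vstack([cv2.resize(t,(456,285),interpolation=3),cv2.resize(s,(456,304),interpolation=3)]))
E
```

```text
(no output)
```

View pics/c0.png

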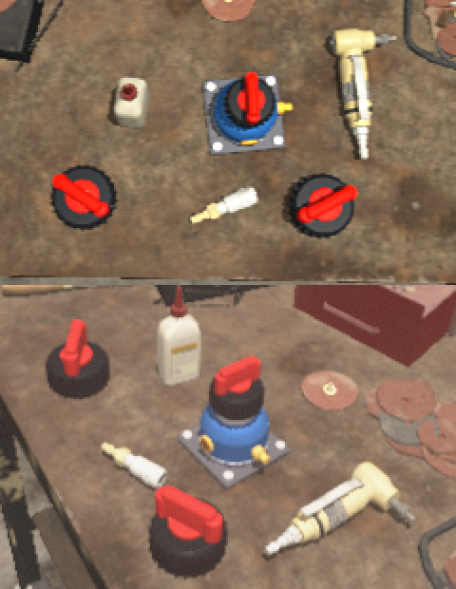

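View pics/top0.png

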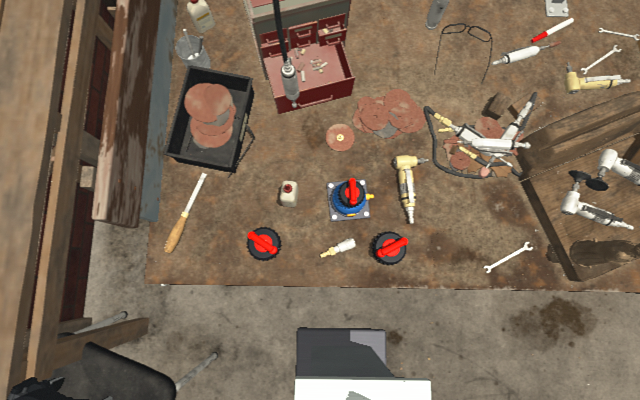

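The three wing caps in the top view are at (352,191) on the blue oiler, (262,242) on the bench and (392,246) on the bench. The one meant is (352,191): it stands on the neck, and it is the smaller size (about 60 mm). The enlarged crop confirms this. I'll move above it for a closer look.

```bash
cat > h.py <<'E'
from cell import env
import cv2, numpy as np
from scipy.spatial.transform import Rotation as R
def quat(phi):
    c,s=np.cos(phi),np.sin(phi)
    q=R.from_matrix(np.array([[c,s,0],[s,-c,0],[0,0,-1]])).as_quat()
    return [q[3],q[0],q[1],q[2]]
def phi_now():
    w,x,y,z=env.state()["tool_rot"]; m=R.from_quat([x,y,z,w]).as_matrix(); return np.arctan2(m[1,0],m[0,0])
def ray_plane(p,uv,z):
    "pixels Nx2 -> world points at height z, fisheye wrist camera"
    K=p["K"]; a=(uv-[K[0,2],K[1,2]])/[K[0,0],K[1,1]]; r=np.linalg.norm(a,axis=1)+1e-9
    if p.get("fish",True): d=np.c_[a*(np.sin(r)/r)[:,None],np.cos(r)]
    else: d=np.c_[a,np.ones(len(a))]
    E=p["extrinsics"]; d=d@E[:3,:3].T; o=E[:3,3]
    return o+d*((z-o[2])/d[:,2])[:,None]
E
python3 - <<'E'
from h import *
print(np.degrees(phi_now()))
for d in range(-180,181,30):
    j=env.inverse_kinematics([.576,.039,.107],quat(np.radians(d))); print(d,None if j is None else np.round(j,2))
E
```

```text
160.70237938537954
-180 [-0.03  0.2   1.49 -0.    1.45 -1.6 ]
-150 [-0.03  0.2   1.49 -0.    1.45 -2.12]
-120 None
-90 None
-60 None
-30 [-0.03  0.2   1.49 -0.    1.45  2.06]
0 [-0.03  0.2   1.49 -0.    1.45  1.54]
30 [-0.03  0.2   1.49 -0.    1.45  1.02]
60 [-0.03  0.2   1.49 -0.    1.45  0.49]
90 [-0.03  0.2   1.49 -0.    1.45 -0.03]
120 [-0.03  0.2   1.49 -0.    1.45 -0.55]
150 [-0.03  0.2   1.49 -0.    1.45 -1.08]
180 [-0.03  0.2   1.49 -0.    1.45 -1.6 ]
```

```bash
python3 - <<'E'
from h import *
env.movep([.576,.039,.215],quat(0))
p=env.capture("wrist"); cv2.imwrite("pics/w1.png",p["image"][:,:,::-1])
for q in ["cap_wing","cap"]:
    for d in env.mark_of(p,q)[:3]: print(q,round(d["confidence"],2),np.round(d["point"],4))
np.savez("w1.npz",**{k:p[k] for k in ("image","K","extrinsics")})
hsv=cv2.cvtColor(p["image"],cv2.COLOR_RGB2HSV)
for d in env.outline_of(p,"cap_wing")[:3]:
    v,u=np.nonzero(d["mask"]); print(round(d["confidence"],2),len(u),u.mean(),v.mean())
    rect=cv2.minAreaRect(np.c_[u,v].astype(np.float32)); print(rect)
s=env.state(); print(s["clock"],s["position"],s["force"],p["K"],p["extrinsics"])
E
```

```text
cap_wing 0.84 [0.4628 0.2435 0.057 ]
cap_wing 0.67 [ 0.4515 -0.0614  0.061 ]
cap_wing 0.65 [0.5759 0.0402 0.1163]
cap 0.86 [0.5746 0.0356 0.0786]
cap 0.74 [ 0.4641  0.2431 -0.0026]
0.93 2614 158.11629686304514 261.18821729150727
((158.37423706054688, 261.36700439453125), (48.177528381347656, 64.8421401977539), 39.47246170043945)
0.74 3893 318.81993321346005 161.68892884664783
((323.2093811035156, 175.43682861328125), (84.58821868896484, 99.0982666015625), 83.82982635498047)
0.67 2599 386.91419776837245 274.54713351288956
((386.81146240234375, 275.27899169921875), (48.1121826171875, 71.45442962646484), 2.0454084873199463)
3.625 [0.57591927 0.03971859 0.21505362] [-0.12362031 -0.24007157 -0.52264369] [[309.70691629   0.         316.28909776]
 [  0.         309.70691629 201.06193565]
 [  0.           0.           1.        ]] [[ 2.23628189e-03 -9.65279437e-01 -2.61209890e-01  6.41799747e-01]
 [-9.99997403e-01 -2.04358941e-03 -1.00930804e-03  3.97502851e-02]
 [ 4.40458528e-04  2.61211469e-01 -9.65281500e-01  3.57244558e-01]
 [ 0.00000000e+00  0.00000000e+00  0.00000000e+00  1.00000000e+00]]
```

View pics/w1.png

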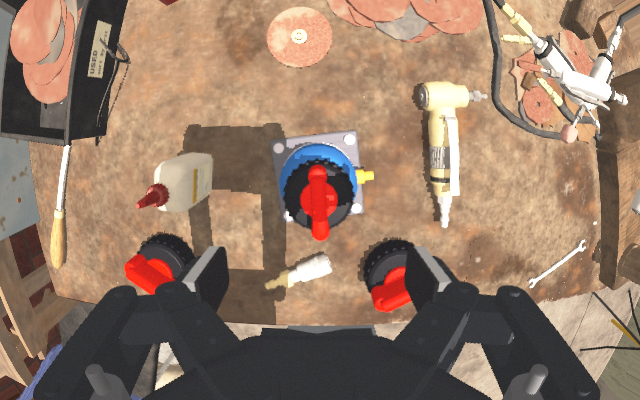

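The wing on the oiler runs from (317,170) to (320,237), and the other two caps lie on the bench at (150,268) and (388,285). Next I'll fit the wing line.

```bash
python3 - <<'E'
from h import *
p=dict(np.load("w1.npz")); hsv=cv2.cvtColor(p["image"],cv2.COLOR_RGB2HSV)
m=((hsv[...,0]<8)|(hsv[...,0]>172))&(hsv[...,1]>170)&(hsv[...,2]>120)
b=np.zeros_like(m); b[155:250,290:350]=1; v,u=np.nonzero(m&b)
W=ray_plane(p,np.c_[u,v].astype(float),.133)[:,:2]
x=W[:,0]; print(x.min(),x.max(),W[:,1].min(),W[:,1].max(),len(x))
cs=[]
for a in np.linspace(x.min(),x.max(),12)[:-1]:
    k=(x>=a)&(x<a+np.ptp(x)/11); y=W[k,1]; cs.append((a+np.ptp(x)/22,y.mean(),np.ptp(y)))
cs=np.array(cs); print(np.round(cs,4))
k=cs[:,2]<.0175; f=np.polyfit(cs[k,0],cs[k,1],1); print(np.degrees(np.arctan(f[0])),np.polyval(f,.576))
E
```

```text
0.5496250961159705 0.6084140160556052 0.023926985335209604 0.051771912987478644 1744
[[0.5523 0.0363 0.0124]
 [0.5576 0.0363 0.0139]
 [0.563  0.0367 0.0123]
 [0.5683 0.0375 0.0159]
 [0.5737 0.0378 0.0242]
 [0.579  0.0379 0.0278]
 [0.5844 0.0379 0.0278]
 [0.5897 0.038  0.0261]
 [0.5951 0.0382 0.0193]
 [0.6004 0.0391 0.0133]
 [0.6057 0.0392 0.0125]]
3.2651992192553285 0.03761716553165611
```

```bash
python3 - <<'E'
from h import *
def rep(t):
    s=env.state(); print(t,round(s["clock"],2),np.round(s["position"],4),"F",np.round(s["force"],2),"M",np.round(s["moment"],2),round(s["opening"],4),round(s["grip_force"],1))
q=quat(np.radians(3.2))
env.move_gripper(.05); rep("half")
env.servo_line([.5775,.038,.108],q,.1); rep("down")
env.move_gripper(.0); rep("grip")
s=env.state()
# test: small line timing
t=s["clock"]; env.servo_line(s["position"],quat(np.radians(5.2)),.1); rep("rot2")
env.sleep(.1); rep("rot2")
p=env.capture("side"); cv2.imwrite("pics/s2.png",cv2.resize(p["image"][140:300,230:450,::-1],None,fx=2.5,fy=2.5,interpolation=2))
E
```

```text
half 4.07 [0.576 0.039 0.215] F [-0.35 -0.54  0.02] M [-0.02  0.02  0.04] 0.0498 0.0
down 5.28 [0.5782 0.038  0.109 ] F [-0.03 -0.01  0.11] M [-0.   -0.02  0.02] 0.05 0.0
grip 5.71 [0.5779 0.0379 0.1087] F [0.55 0.19 1.83] M [-0.    0.08 -0.04] 0.0109 58.8
rot2 5.96 [0.5779 0.0379 0.1087] F [-0.2  -0.49  0.1 ] M [-0.04  0.06  0.04] 0.0109 58.8
rot2 6.06 [0.5779 0.0379 0.1088] F [ 0.22 -0.5   0.72] M [-0.02  0.02  0.02] 0.011 58.8
```

View pics/s2.png

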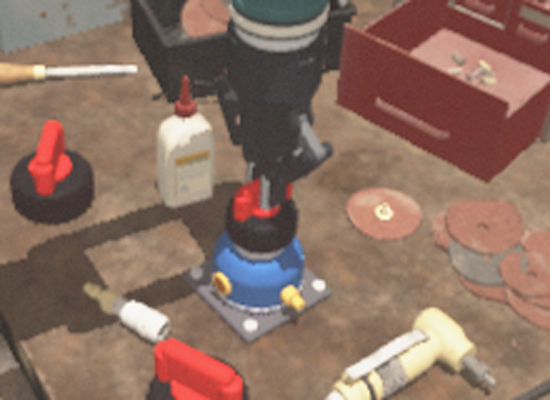

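The grip is centred on the wing and nothing else is touched. Now I'll press lightly and turn anticlockwise, following the forces.

```bash
cat >> h.py <<'E'
import json
def meas(n=3):
    f=[];
    for _ in range(n):
        env.sleep(.012); s=env.state(); f.append(np.r_[s["force"],s["moment"],s["position"],s["clock"],s["grip_force"]])
    return np.mean(f,0)
def rep(t,f,c): print(t,f"{f[9]:.2f} phi {np.degrees(c[3]):.1f} zc {c[2]*1e3:.2f} z {f[8]*1e3:.2f} xy {f[6]*1e3:.1f} {f[7]*1e3:.1f} F",np.round(f[:3],1),"M",np.round(f[3:6],2),flush=True)
def step(c,dphi,Fz,k=1e-4,kxy=5e-5):
    "one admittance step; c=[x,y,z,phi] command"
    f=meas(); 
    c[2]+=np.clip(k*(f[2]-Fz)*-1*-1,-6e-4,6e-4)
    c[:2]+=np.clip(kxy*f[:2],-3e-4,3e-4)*(np.linalg.norm(f[:2])>2)
    c[3]+=np.radians(dphi)
    env.servo_line(c[:3],quat(c[3]),.1); g=meas(); json.dump(list(c),open("c.json","w")); return g
E
python3 - <<'E'
from h import *
c=np.r_[env.state()["position"],phi_now()]
f=meas(); rep("start",f,c)
for i in range(6):
    f=step(c,0,4); rep("press",f,c)
    if f[2]>3: break
z0=c[2]
for i in range(40):
    f=step(c,2,4)
    if i%4==0 or abs(f[5])>.3: rep("turn",f,c)
    if abs(f[5])>.5 or f[2]>15 or z0-c[2]>1.5e-3: break
rep("end",f,c)
E
```

```text
start 6.12 phi 5.2 zc 108.74 z 108.72 xy 577.9 37.9 F [ 0.1 -0.1  1.3] M [-0.01 -0.02 -0.01]
press 6.42 phi 5.2 zc 108.47 z 108.72 xy 578.1 37.9 F [-0.2 -0.7  1.8] M [0.01 0.02 0.  ]
press 6.73 phi 5.2 zc 108.30 z 108.69 xy 578.1 37.9 F [ 0.2 -0.1  3.6] M [ 0.   -0.01 -0.  ]
turn 7.02 phi 7.2 zc 108.30 z 108.67 xy 578.1 37.9 F [-0.2 -0.6  4.2] M [-0.01  0.02 -0.02]
turn 8.22 phi 15.2 zc 108.65 z 108.63 xy 577.9 37.9 F [-0.1 -0.4  4.9] M [-0.02  0.01  0.02]
turn 9.43 phi 23.2 zc 108.76 z 108.65 xy 577.8 38.0 F [-0.2  0.5  3.9] M [ 0.1  -0.    0.01]
turn 10.62 phi 31.2 zc 108.68 z 108.66 xy 577.8 38.1 F [-0.8  1.2  4. ] M [0.4  0.13 0.03]
turn 11.83 phi 39.2 zc 108.75 z 108.65 xy 577.6 38.4 F [-1.   2.6  4.1] M [0.48 0.22 0.  ]
turn 13.03 phi 47.2 zc 108.72 z 108.67 xy 577.5 38.7 F [-1.1  2.   3.7] M [0.37 0.25 0.03]
turn 14.22 phi 55.2 zc 108.60 z 108.54 xy 577.4 39.0 F [-1.6  1.4  3.2] M [0.29 0.2  0.  ]
turn 15.43 phi 63.2 zc 107.70 z 107.28 xy 577.0 39.2 F [-1.   2.2 -1.3] M [0.3  0.13 0.  ]
end 16.03 phi 67.2 zc 106.64 z 106.45 xy 576.9 39.2 F [-1.   0.8 -1.7] M [ 0.24  0.29 -0.02]
```

It entered the gap, since the load went slack and the cap is sinking. I'll stop turning and follow it down.

```bash
python3 - <<'E'
from h import *
c=np.array(json.load(open("c.json")))
for i in range(22):
    f=step(c,0,4,2e-4)
    if i%3==0 or f[2]>2: rep("down",f,c)
    if f[2]>3.2 or abs(f[5])>.5: break
rep("end",f,c)
E
```

```text
down 16.32 phi 67.2 zc 106.04 z 105.91 xy 577.0 39.3 F [-2.1  1.1 -1.3] M [ 0.25  0.35 -0.01]
down 17.22 phi 67.2 zc 104.24 z 104.24 xy 577.0 39.4 F [-0.8  1.3 -1.7] M [ 0.21  0.22 -0.02]
down 18.12 phi 67.2 zc 102.44 z 102.41 xy 576.9 39.4 F [-0.7  0.4 -2.5] M [0.13 0.19 0.01]
down 19.03 phi 67.2 zc 100.64 z 100.60 xy 576.9 39.4 F [-0.6  0.1 -2. ] M [ 0.1   0.14 -0.04]
down 19.93 phi 67.2 zc 98.84 z 98.84 xy 576.9 39.5 F [-1.1  0.2 -1.7] M [0.08 0.1  0.  ]
down 20.53 phi 67.2 zc 97.67 z 98.62 xy 577.2 39.6 F [-1.9  1.1  5.6] M [0.25 0.47 0.04]
end 20.53 phi 67.2 zc 97.67 z 98.62 xy 577.2 39.6 F [-1.9  1.1  5.6] M [0.25 0.47 0.04]
```

The cap dropped 10.0 mm, so the click has happened. Now I'll turn it clockwise.

```bash
python3 - <<'E'
from h import *
c=np.array(json.load(open("c.json"))); zg=.09862
f=meas(); n=0
for i in range(60):
    d=zg-f[8]
    f=step(c,-2.5 if d<3.4e-3 else -1.2,3.5,1.5e-4)
    if i%4==0 or abs(f[5])>.15: rep("cw",f,c)
    if abs(f[5])>.35 or f[2]>20: break
rep("end",f,c)
E
```

```text
cw 20.85 phi 64.7 zc 97.92 z 98.65 xy 577.3 39.6 F [-1.2  0.9  5. ] M [ 0.25  0.28 -0.03]
cw 22.05 phi 54.7 zc 98.64 z 98.67 xy 576.8 39.5 F [-0.5  0.1  3.9] M [ 0.01 -0.01 -0.02]
cw 23.25 phi 44.7 zc 98.64 z 98.31 xy 576.6 39.6 F [0.7 0.  0.9] M [ 0.05 -0.05  0.02]
cw 24.45 phi 34.7 zc 97.35 z 97.59 xy 577.0 39.5 F [-0.1 -0.3  2.7] M [ 0.01 -0.1  -0.04]
cw 25.65 phi 24.7 zc 96.93 z 96.88 xy 576.8 39.5 F [ 1.1 -0.9  2.8] M [-0.06 -0.14 -0.  ]
cw 26.85 phi 14.7 zc 96.29 z 96.23 xy 576.8 39.5 F [ 0.7 -0.8  1.7] M [-0.07 -0.19  0.03]
cw 28.05 phi 4.7 zc 95.31 z 95.53 xy 577.1 39.3 F [ 1.7 -1.4  2.9] M [-0.3  -0.41  0.  ]
cw 29.25 phi -2.7 zc 94.90 z 94.91 xy 577.2 39.2 F [ 1.3 -1.6  3.6] M [-0.38 -0.39 -0.01]
cw 30.45 phi -7.5 zc 94.76 z 94.73 xy 577.3 38.9 F [ 1.  -1.3  3. ] M [-0.33 -0.15 -0.03]
cw 31.65 phi -12.3 zc 94.78 z 94.68 xy 577.5 38.1 F [-0.5 -4.7  2.6] M [-1.02 -0.07  0.12]
cw 31.95 phi -13.5 zc 94.69 z 94.69 xy 577.6 37.9 F [ 0.2 -5.4  3.5] M [-1.03 -0.12  0.28]
cw 32.25 phi -14.7 zc 94.62 z 94.69 xy 577.6 37.8 F [ 0.3 -4.9  3.2] M [-1.02 -0.05  0.59]
end 32.25 phi -14.7 zc 94.62 z 94.69 xy 577.6 37.8 F [ 0.3 -4.9  3.2] M [-1.02 -0.05  0.59]
```

It is down 14 mm in total and against the firm stop at 0.6 N m. I'll ease off the torque, let go and retreat.

```bash
python3 - <<'E'
from h import *
c=np.array(json.load(open("c.json")))
c[3]+=np.radians(1.8); env.servo_line(c[:3],quat(c[3]),.1); rep("relax",meas(),c)
env.move_gripper(.05); c[:3]=env.state()["position"]; rep("open",meas(),c)
c[2]=.22; env.servo_line(c[:3],quat(c[3]),.1); rep("up",meas(),c)
p=env.capture("side"); cv2.imwrite("pics/s3.png",cv2.resize(p["image"][140:300,230:450,::-1],None,fx=2.5,fy=2.5,interpolation=2))
for q in ["cap_wing","oil_bottle","coupler","grinder"]:
    for d in env.mark_of(p,q)[:3]: print(q,round(d["confidence"],2),np.round(d["point"],3))
w=env.capture("wrist"); cv2.imwrite("pics/w3.png",w["image"][100:260,220:420,::-1].repeat(3,0).repeat(3,1))
E
```

```text
relax 32.52 phi -12.9 zc 94.62 z 94.70 xy 577.6 37.9 F [ 0.4 -5.1  3.6] M [-0.96 -0.08  0.22]
open 33.01 phi -12.9 zc 94.18 z 94.24 xy 577.3 38.5 F [-0.1 -0.1  0.2] M [-0.02 -0.   -0.  ]
up 34.43 phi -12.9 zc 220.00 z 218.89 xy 576.8 38.5 F [0.  0.4 0.3] M [-0.02 -0.01  0.01]
cap_wing 0.8 [0.577 0.039 0.103]
cap_wing 0.68 [ 0.455 -0.062  0.056]
cap_wing 0.68 [0.46  0.238 0.057]
oil_bottle 0.76 [0.579 0.181 0.   ]
coupler 0.52 [ 0.45   0.064 -0.   ]
grinder 0.85 [ 0.603 -0.132 -0.002]
grinder 0.28 [0.449 0.063 0.001]
```

View pics/s3.png

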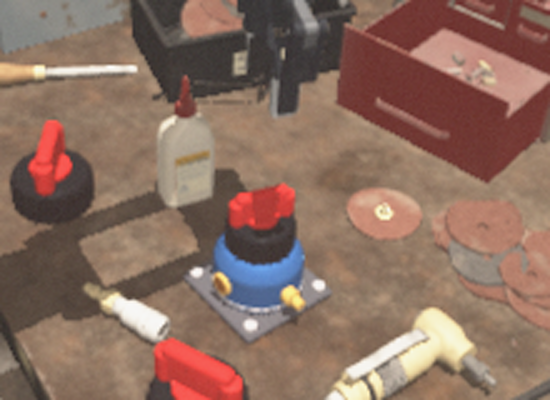

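View pics/w3.png

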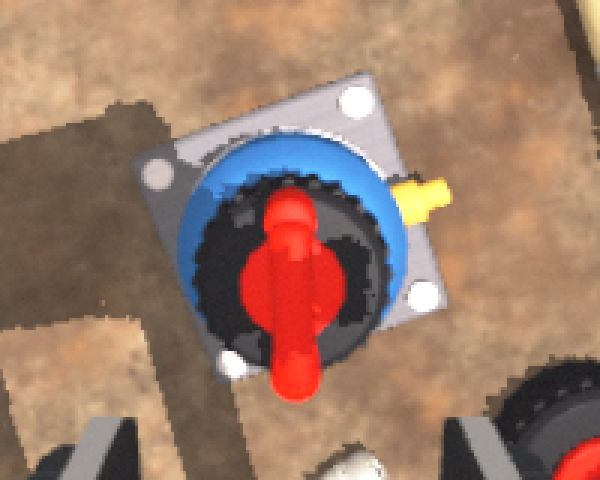

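The cap sits flat on the blue shoulder at crop position (262,225), with its wing at z 0.103 as expected when home. The gripper is clear, and the bottle, coupler and grinder have not moved.

```bash
python3 -c "
from cell import env
print(env.sign_off())"
```

```text
the job is handed in; nothing more can be done
None
```

The wing cap clicked into the thread (10 mm drop), was turned clockwise finger-tight to its stop with the skirt down on the shoulder, and let go; the job was handed in at about 35 s with the neighbouring items unmoved.

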